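Gauge the rib of an optics mount under the camera gantry

TASK

Take the bridge gauge off its setting plate, reach in under the gantry beam and stand it astride the aluminium mount on the height stage, square to the stage, both legs fully down on the platform and the sprung foot on the middle of the mount's raised rib, so that it reads the rib's height; then let go and leave it standing. Set it down gently, keep the gauge upright throughout, do not bump the gantry, and leave the multimeter, the lens tube and the parts tray alone.

Things in the scene. Friction and masses are not known exactly. Their poses are not given: they have to be found in the camera images.
- gauge: Steel bridge gauge, loose, 0.35 to 0.5 kg, alike turned half round. Origin on the plane of its leg soles, midway; z up, y along the bridge. Legs at y = +40 and -40 mm, each 34 (x) x 14 (y) x 30 mm, 66 mm clear between them; bridge bar 30 (x) x 94 (y), z 28 to 38 mm; on it a black grip fin (see gauge_grip), out of which a 6 mm rod rises 4 mm plus the reading.
- gauge_grip (a point): Point to grip, 71 mm above the leg soles, in the gauge's black upright fin: 40 mm long in the gauge's x, 12 mm thick in y, 46 to 90 mm above the soles. Pinch it across y, tool upright or tilted in the fin's own plane. The fin is sprung: once the legs stand, pressing it down makes it give up to 6 mm (2 N at first, 11 N at its stop); it stays up when the gauge hangs.
- foot (a joint): Reading of the gauge in m: height of its sprung foot (steel plunger, 12 mm across, on the gauge's z axis) above the plane of the leg soles. A soft spring pushes it down: 0.4 N at 0 plus 50 N/m, under 2 N in all and less than the gauge's weight. 0 on a flat plate or in the air, at most 0.026.
- foot_tip (a point): Centre of the underside of the gauge's foot.
- plate: Setting plate: flat stone slab fixed on the bench, 120 (x) x 140 (y) x 14 mm; origin under its centre. The gauge starts standing on it.
- station: Height stage fixed to the bench; origin under its centre at bench height, z up, x pointing away from the robot. Foot 100 x 140 x 12 mm, post, and a black platform 76 (x) x 130 (y) mm centred on the origin. The platform was screwed to some height beforehand: its top lies anywhere from 55 to 75 mm above the bench. That height is not measured; it does not change.
- spot (a point): Point on the station's axis, 12 mm above the bench, straight below the middle of the rib. The aluminium mount is fixed on the middle of the platform: a block 50 (x) x 36 (y) x 10 mm and across it a raised rib 14 (x) x 36 (y) mm whose top is 20 mm above the platform (axes of the station).
- gantry: Portal of 40 mm aluminium profile, fixed, centred on the station and turned like it (origin at bench height). Legs at y = +172 and -172 mm; beam along y, x -20 to +20 mm, underside 295 mm above the bench, camera parts on top to 375 mm. It hangs straight over the rib: a tool pointing straight down does not fit; come from the -x side, tool tilted about 40 degrees.
- meter: Bystander: yellow handheld multimeter lying flat, 80 x 150 x 38 mm; origin under its centre.
- lens_tube: Bystander: black lens tube standing on end, 36 mm across, 34 mm tall; origin under its centre.
- parts_tray: Bystander: small open aluminium tray 90 x 70 x 25 mm; origin under its centre.
There are look-alikes about, which are no part of the job. Several things look just like the plate: the one meant starts nearest to the robot's base.

How it is judged (in metres and radians):
On the way, in this order (a step that is already met when the one before it is completed fails the run):
1. the gauge is lifted clear of the setting plate (z of gauge in the frame of plate above 0.05 m and contact force between gauge and plate below 0.05 N), for 0.2 s.
2. held by the fingers, the gauge's foot is pushed up by the rib to its height (value of joint foot above 0.018 m and contact force between the fingers and gauge above 1 N and horizontal distance between foot_tip and spot below 0.012 m), for 0.1 s.
At the end, for the whole second after the job is handed in: The gauge stands free on the platform: reading 20 mm within 1 mm, tilted under 2 degrees, its foot within 10 mm of the middle of the rib seen from above, square to the stage within 12 degrees, resting with more than 2 N on the stage, still, and not touched by the fingers (value of joint foot between 0.019 and 0.021 m and angle between gauge's own z axis and vertical below 0.035 rad and horizontal distance between foot_tip and spot below 0.01 m and angle between the x axis of gauge and the x axis of station, either way round below 0.21 rad and contact force between gauge and station above 2 N and contact force between the fingers and gauge below 0.1 N and linear speed of gauge below 0.01 m/s).
It fails at once if the gauge is set down hard (over 25 N on the stage) (contact force between gauge and station above 25 N).
It fails at once if the gauge is tipped more than 29 degrees (angle between gauge's own z axis and vertical above 0.5 rad).
It fails at once if the gantry is bumped (over 5 N) (contact force between anything else and gantry above 5 N).
It fails at once if the multimeter, the lens tube or the parts tray is moved more than 15 mm (distance of any of meter, lens_tube, parts_tray from where it was at the start of the episode above 0.015 m).
It also fails if it takes over 54 s, if anything falls off the work surface, if the arm or the gripper's body presses on something with over 40 N, if the wrist force passes 120 N, or if a joint passes its speed limit or range.

ROBOT

A 6-joint arm with a two-finger parallel gripper is mounted at the origin on the work surface. World frame = base frame: x ahead of the robot, y to its left, z up, the work surface at z = 0. Lengths are in mm, angles in degrees, forces in N, time in s.
With the tool pointing down it reaches from about 350 to 850 mm from the base axis. Payload 8.1 kg.
Tool frame: the origin (TCP) lies between the finger pads, 19 mm behind the fingertips; this is the grasp point; z points along the fingers, y is the direction in which the jaws open and shut (so a half turn about z gives the same grasp; the last joint's range is limited). The gripper opens to 85 mm and grips with 20 to 120 N. Pads are 22 mm wide; open, the fingers measure 114 mm over their backs; the gripper's body (76 mm by 85 mm) begins 54 mm behind the grasp point. The pads swing forward as they close: fully open they stand 13 mm farther back than shut.
Start: joints at [-77.544, 7.471, 85.268, -0, 87.261, -4.893], TCP at [178.937, -572.702, 249.992] pointing down, gripper open.
Joint ranges: [-169.43, 169.43], [-51.17, 129.36], [1.28, 143.12], [-76.62, 256.62], [0, 156.53], [-152.29, 152.29]. Speed limits (degrees/s): [136.94, 136.94, 159.86, 180, 180, 180].

INTERFACE

Orientations are given as [roll, pitch, yaw] about the fixed x, y, z axes, in that order (R = Rz(yaw) Ry(pitch) Rx(roll)).
In Python, from bench import r, eyes gives the robot as it stands. The module is installed in compiled form; this text tells all that it offers.
- The arm moves only by the tool play_rows, never from a script. Its argument "deltas" is a list of rows, each a list of 3 entries, a list of its own where there are three numbers: the shift along the tool's x, y, z in m, then the turn, a rotation vector about the tool's x, y, z in rad, then the closure, from 0 (fully open) to 1 (shut). A call has 1 to 8 rows; each row shifts and turns the pose as measured when the row begins, along the tool's axes as they then stand; what a row does not reach is not made up. A row lasts 1/8 s, in which the tool goes at most 62.5 mm and 10.7 degrees, less where a joint would pass 70% of its speed; a pose out of reach is approached as far as the arm can. A call with a gripper value outside its range is refused whole. The fingers move at their own pace and stop on an object; "force" is the grip in N (left out, the last holds). Time passes only in rows, so rows that do not move let the fingers close. It gives the time, the measured TCP pose, the force and the opening at its end, in the units of the state.
- r.sense(): the state, without advancing time (a new reading comes with each control period).
- eyes.snapshot(name): name is "side" or "top"; returns the picture (420x560x3 uint8, red, green, blue); there is no depth.
- eyes.get_calibration(name): a dict with "mtx" (3x3 intrinsics, pixels), "R" (3x3) and "t" (3): a world point X has camera coordinates R X + t. Camera axes: x right, y down, z forward; pixel columns grow to the right and rows downward; lengths in mm; the calibration is good to about 2 mm. A picture is of the moment at which its call begins. get_calibration takes no time and is no camera call.
- r.hand_in(): hands the job in, once; it reports no verdict.
The state is a dict: "time": time; "joint_pos": joint angles; "qd": joint speeds; "joint_efforts": joint torques, N m; "tool_pos": TCP position; "tcp_rot": TCP orientation; "ft_force": force on the tool from outside, world axes, zero at the start; "wrist_torque": the same for the moment, N m; "finger_gap": finger opening in mm.
Only numpy, scipy, OpenCV 4.12 (cv2) and the standard library are available. Lean on these libraries where they do the work, as an engineer would, in place of code of your own. Each camera call takes 0.05 s, during which the arm holds its last target. There are 200 camera calls.

## Working session

There is one attempt and no reset: what is moved stays moved. The work goes in short steps, Python scripts to look and compute and a tool call to move; the robot and the scene stay as the last step left them, time stands still between calls to the robot, and variables do not carry over. Pictures are saved under pics/ and viewed, about 8 in all and at most 12, crops included, and the job is handed in when it is done.

Besides the shell and the picture viewer there is one more tool, called after ">>>" as a command line: name --argument value ..., lists and objects as JSON in quotes. play_rows: Moves the arm, as the interface text tells. Its arguments: {"type":"object","properties":{"deltas":{"type":"array"},"force":{"type":"number"}},"required":["deltas"]}

```bash
mkdir -p pics; python3 - <<'E'
from bench import r, eyes
import cv2,numpy as np
print(r.sense())
for n in("side","top"):
    p=eyes.snapshot(n); cv2.imwrite(f"pics/{n}0.png",p[:,:,::-1]); c=eyes.get_calibration(n); print(n,c, -np.array(c["R"]).T@np.array(c["t"]))
E
```

```text
{'time': 0.0, 'joint_pos': array([-7.75428422e+01,  7.51530831e+00,  8.53309330e+01,  1.43483089e-03,
        8.72617751e+01, -4.89374253e+00]), 'qd': array([-0.04436283, -0.0778742 , -0.09559575,  0.00731272, -0.07546757,
        0.04514558]), 'joint_efforts': array([ 1.13638635e-03, -5.69399250e+01, -5.00548482e+01, -1.18081466e-04,
        1.47816871e-02,  4.76972582e-05]), 'tool_pos': array([ 178.84229643, -572.17338484,  248.9264698 ]), 'tcp_rot': array([-1.79892500e+02, -1.06425044e-02,  1.73508204e+01]), 'ft_force': array([ 0.3135163 , -0.25439094, -0.57992546]), 'wrist_torque': array([ 0.03503316, -0.01910001,  0.0237244 ]), 'finger_gap': 85.49972726980553}
side {'mtx': array([[430.83531136,   0.        , 278.91595458],
       [  0.        , 430.83531136, 210.26359422],
       [  0.        ,   0.        ,   1.        ]]), 'R': array([[-0.98818094, -0.15185173,  0.02096381],
       [-0.11141688,  0.6175616 , -0.778591  ],
       [ 0.10528395, -0.77172451, -0.62718145]]), 't': array([496.21806163, 199.28564909, 910.25204026])} [416.72208687 654.74421584 715.6525872 ]
top {'mtx': array([[446.13099496,   0.        , 280.87039828],
       [  0.        , 446.13099496, 211.75163375],
       [  0.        ,   0.        ,   1.        ]]), 'R': array([[-0.0151146 , -0.99987904,  0.00366914],
       [-0.9931313 ,  0.01458658, -0.11609244],
       [ 0.11602488, -0.00539862, -0.99323164]]), 't': array([-123.60917074,  544.85407059, 1233.84165815])} [ 396.08700172 -124.88073083 1289.19754609]
```

View pics/top0.png

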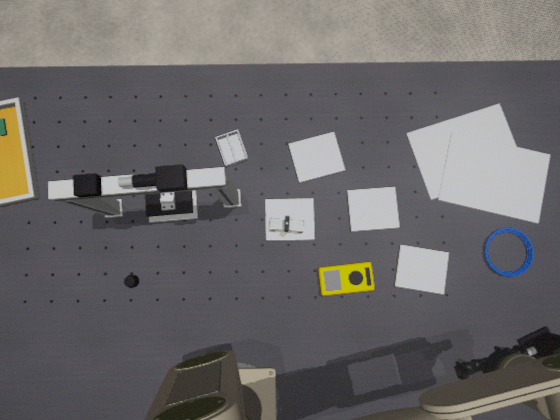

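View pics/side0.png

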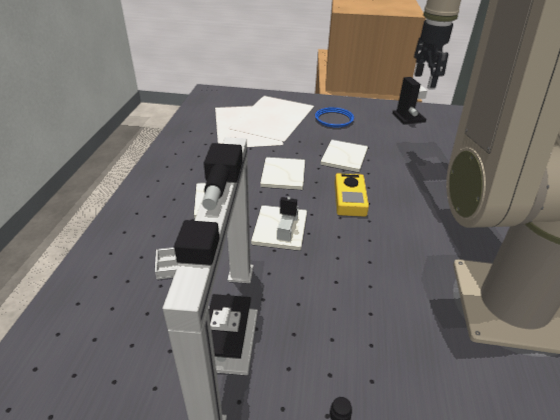

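The top view shows the white slabs at (290,219), (317,156), (373,209) and (422,269), plus paper at (480,165). The gauge stands on the slab at (290,219). The stage with its mount is at (170,203), under the gantry beam at row ~185. The meter is at (347,278), the lens tube at (132,281) and the tray at (231,148). In the side view the gauge is at (288,215) and the mount at (226,318). Next I'll confirm the gauge and the stage in one enlarged crop, and compare the slabs' distances to the base.

```bash
cat > h.py <<'E'
import numpy as np
from bench import r, eyes
C={n:eyes.get_calibration(n) for n in("side","top")}
def ray(n,p):
    c=C[n];R=np.array(c["R"]);o=-R.T@np.array(c["t"])
    return o,R.T@np.linalg.inv(c["mtx"])@np.array([p[0],p[1],1.])
def onz(n,p,z):
    o,d=ray(n,p);return o+d*(z-o[2])/d[2]
def tri(ps,pt):
    o1,d1=ray("side",ps);o2,d2=ray("top",pt)
    s=np.linalg.lstsq(np.c_[d1,-d2],o2-o1,rcond=None)[0]
    a,b=o1+s[0]*d1,o2+s[1]*d2
    return (a+b)/2,np.linalg.norm(a-b)
def proj(n,X):
    c=C[n];v=np.array(c["mtx"])@(np.array(c["R"])@np.array(X)+np.array(c["t"]));return v[:2]/v[2]
E
python3 - <<'E'
from h import *
import cv2
for p in [(290,219),(317,156),(373,209),(422,269),(375,375)]:
    X=onz("top",p,14); print(p,X.round(),np.hypot(*X[:2]).round())
T=cv2.imread("pics/top0.png");S=cv2.imread("pics/side0.png")
def crop(I,x,y,w,h,k): return cv2.resize(I[y:y+h,x:x+w],None,fx=k,fy=k,interpolation=cv2.INTER_CUBIC)
a=crop(T,255,190,80,60,5);b=crop(S,248,190,80,60,5);c=crop(T,135,170,80,60,5);d=crop(S,195,285,80,90,5)[:300]
cv2.imwrite("pics/crop0.png",np.vstack([np.hstack([a,b]),np.hstack([c,d])]))
E
```

```text
(290, 219) [ 524. -158.   14.] 547.0
(317, 156) [ 707. -240.   14.] 747.0
(373, 209) [ 549. -397.   14.] 678.0
(422, 269) [ 376. -530.   14.] 650.0
(375, 375) [  87. -385.   14.] 395.0
```

View pics/crop0.png

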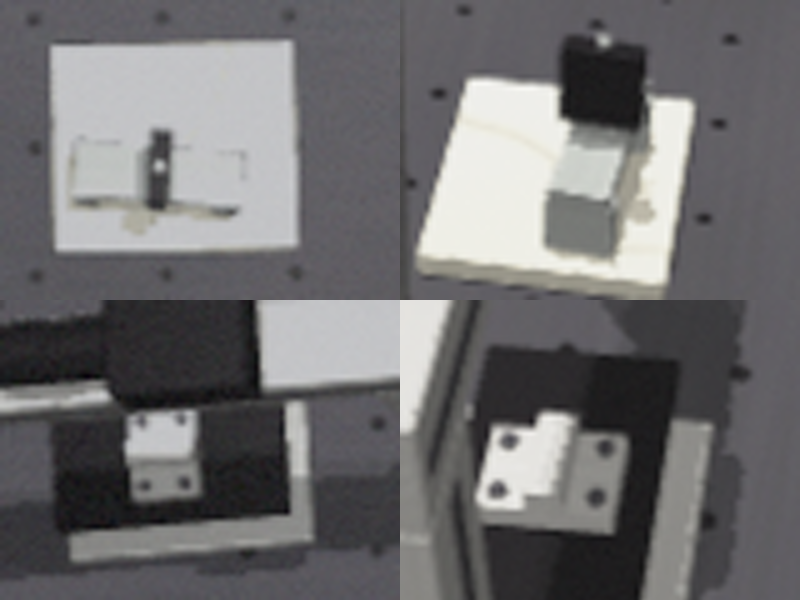

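The crop confirms the gauge: black fin with rod tip at about (286.8,223) top and (289,197.6) side, standing on the slab at (290,219). The other slabs, (317,156), (373,209) and (422,269), are empty and 650–747 mm from the base against 547, so this is the plate meant. The mount's rib is bright next to a shaded flange: near edge at about top (160,202), side (229,309). Now I'll measure the gauge and the stage.

```bash
python3 - <<'E'
from h import *
import cv2
tp=lambda x,y:(255+x/5-.4,190+y/5-.4)
sd=lambda x,y:(248+(x-400)/5-.4,190+y/5-.4)
tp2=lambda x,y:(135+x/5-.4,170+(y-300)/5-.4)
sd2=lambda x,y:(195+(x-400)/5-.4,285+(y-300)/5-.4)
print("rod",tri(sd(605,38),tp(159,165)), onz("top",tp(159,165),108),onz("side",sd(605,38),108))
ang=lambda a,b:np.degrees(np.arctan2(*(b-a)[:2][::-1]))
# plate and gauge yaw
a=onz("top",tp(52,42),14);b=onz("top",tp(293,40),14);c=onz("top",tp(299,246),14);d=onz("top",tp(55,251),14)
print("plate",(a+b+c+d)/4)
print("bar far edge",ang(onz("top",tp(245,152),52),onz("top",tp(72,140),52)),"near",ang(onz("top",tp(238,208),52),onz("top",tp(72,202),52)))
T=cv2.imread("pics/top0.png",0);m=(T[212:236,280:294]<110).astype(np.uint8)
ys,xs=np.nonzero(m);k,(l)=cv2.connectedComponents(m);print("fin px",len(xs))
w,v=np.linalg.eigh(np.cov(np.c_[xs,ys].T));c0=np.array([xs.mean()+280,ys.mean()+212]);print(c0,v[:,1])
p=onz("top",c0-10*v[:,1],90);q=onz("top",c0+10*v[:,1],90);print("fin axis",ang(p,q))
S=sd(0,0)
print("fin top edge side",onz("side",sd(562,38),104),onz("side",sd(646,46),104),ang(onz("side",sd(562,38),104),onz("side",sd(646,46),104)))
# station foot z=12
A=onz("top",tp2(70,562),12);B=onz("top",tp2(312,541),12);print("foot",A,B,np.linalg.norm(A-B),ang(B,A))
D=onz("side",sd2(712,422),12);print("foot corner side",D)
for s,t in [((557,500),(127,460)),((575,415),(197,458)),((615,533),(133,503)),((629,435),(202,497))]:
    print(tri(sd2(*s),tp2(*t)))
for z in(55,65,75):
  P=onz("top",tp2(57,532),z);Q=onz("top",tp2(288,513),z);print(z,P,Q,np.linalg.norm(P-Q),ang(Q,P))
E
```

```text
rod (array([ 504.36390151, -145.58398019,  107.66867777]), np.float64(0.9750439397121112)) [ 504.82260657 -145.55979873  108.        ] [ 503.82493046 -145.10867552  108.        ]
plate [ 525.3468222  -156.46695037   14.        ]
bar far edge 85.16737792142112 near 87.07567552581578
fin px 58
[286.36206897 224.06896552] [-0.06710487  0.99774593]
fin axis 175.2182639768761
fin top edge side [ 524.32859472 -146.7436403   104.        ] [ 484.62355541 -147.66290642  104.        ] -178.67370333398685
foot [521.23644653 248.39903346  12.        ] [531.31545222 109.61075512  12.        ] 139.1537730711497 94.15361082193346
foot corner side [530.13377854 111.77470874  12.        ]
(array([570.01478407, 200.66737479,  71.11110748]), np.float64(2.7664594805630345))
(array([571.73421569, 162.42604431,  70.67152567]), np.float64(0.567094693461965))
(array([548.60753835, 200.9136712 ,  56.67288246]), np.float64(1.364596410309144))
(array([551.44304949, 161.4724007 ,  61.98290223]), np.float64(0.04442437598538705))
55 [533.87935771 243.37123187  55.        ] [542.62827892 115.16831185  55.        ] 128.50109853706505 93.90396932795815
65 [532.76290471 240.38749589  65.        ] [541.44093839 113.22333113  65.        ] 127.4599273003868 93.90396932795818
75 [531.6464517  237.40375991  75.        ] [540.25359786 111.27835042  75.        ] 126.4187560637086 93.90396932795815
```

```bash
cat >> h.py <<'E'
from scipy.spatial.transform import Rotation as Ro, Slerp
def tool(yaw,tilt):
    g=Ro.from_euler("z",yaw,degrees=True).as_matrix();t=np.radians(tilt)
    z=g@[np.sin(t),0,-np.cos(t)];y=-g[:,1]
    return Ro.from_matrix(np.c_[np.cross(y,z),y,z])
def plan(p,yaw,tilt,n,close):
    s=r.sense();p0=s["tool_pos"];R0=Ro.from_euler("xyz",s["tcp_rot"],degrees=True);R1=tool(yaw,tilt)
    sl=Slerp([0,1],Ro.concatenate([R0,R1]));d=(np.array(p)-p0)/n/1000
    dr=(R0.inv()*R1).as_rotvec()/n
    print("mm/row",1000*np.linalg.norm(d).round(4),"deg/row",np.degrees(np.linalg.norm(dr)).round(2))
    out=[[ (sl(i/n).inv().apply(d)).round(4).tolist(),dr.round(4).tolist(),close] for i in range(n)]
    print(str(out).replace(" ",""))
def st():
    s=r.sense();print("t",round(s["time"],2),"p",s["tool_pos"].round(1),"rpy",s["tcp_rot"].round(2),"F",s["ft_force"].round(2),"gap",s["finger_gap"].round(1))
E
python3 -c "
from h import *
plan([425,-140,180],-4,40,14,0)"
```

```text
mm/row 35.9 deg/row 3.22
[[[0.026,-0.0242,0.005],[-0.0094,0.0493,0.0255],0],[[0.0251,-0.0249,0.006],[-0.0094,0.0493,0.0255],0],[[0.0241,-0.0256,0.007],[-0.0094,0.0493,0.0255],0],[[0.0231,-0.0263,0.0079],[-0.0094,0.0493,0.0255],0],[[0.022,-0.0269,0.0088],[-0.0094,0.0493,0.0255],0],[[0.0209,-0.0276,0.0096],[-0.0094,0.0493,0.0255],0],[[0.0197,-0.0282,0.0103],[-0.0094,0.0493,0.0255],0],[[0.0184,-0.0288,0.011],[-0.0094,0.0493,0.0255],0],[[0.0171,-0.0293,0.0116],[-0.0094,0.0493,0.0255],0],[[0.0158,-0.0299,0.0121],[-0.0094,0.0493,0.0255],0],[[0.0144,-0.0304,0.0126],[-0.0094,0.0493,0.0255],0],[[0.013,-0.0308,0.013],[-0.0094,0.0493,0.0255],0],[[0.0116,-0.0313,0.0133],[-0.0094,0.0493,0.0255],0],[[0.0101,-0.0317,0.0135],[-0.0094,0.0493,0.0255],0]]
```

>>> play_rows --deltas '[[[0.026,-0.024,0.005],[-0.009,0.049,0.026],0],[[0.025,-0.025,0.006],[-0.009,0.049,0.026],0],[[0.024,-0.026,0.007],[-0.009,0.049,0.026],0],[[0.023,-0.026,0.008],[-0.009,0.049,0.026],0],[[0.022,-0.027,0.009],[-0.009,0.049,0.026],0],[[0.021,-0.028,0.01],[-0.009,0.049,0.026],0],[[0.02,-0.028,0.01],[-0.009,0.049,0.026],0]]'

```text
time: 0.98
tool_pos: [305.5, -349.8, 210.7]
tcp_rot: [178.6, -20.4, 6.5]
ft_force: [-0.4, 0.6, 0.0]
finger_gap: 85.5
```

>>> play_rows --deltas '[[[0.018,-0.029,0.011],[-0.009,0.049,0.026],0],[[0.017,-0.029,0.012],[-0.009,0.049,0.026],0],[[0.016,-0.03,0.012],[-0.009,0.049,0.026],0],[[0.014,-0.03,0.013],[-0.009,0.049,0.026],0],[[0.013,-0.031,0.013],[-0.009,0.049,0.026],0],[[0.012,-0.031,0.013],[-0.009,0.049,0.026],0],[[0.01,-0.032,0.014],[-0.009,0.049,0.026],0]]'

```text
time: 1.85
tool_pos: [453.1, -140.2, 200.2]
tcp_rot: [-177.9, -39.0, -6.3]
ft_force: [1.3, 0.1, -0.0]
finger_gap: 85.0
```

```bash
python3 -c "
from h import *
st();plan([440,-141,162],-4,40,5,0)"
```

```text
Traceback (most recent call last):
  File "h.py", line 29, in st
    s=r.sense();print("t",round(s["time"],2),"p",s["tool_pos"].round(1),"rpy",s["tcp_rot"].round(2),"F",s["ft_force"].round(2),"gap",s["finger_gap"].round(1))
                                                                                                                                     ^^^^^^^^^^^^^^^^^^^^^
AttributeError: 'float' object has no attribute 'round'
```

```bash
sed -i 's/s\["finger_gap"\].round(1)/round(s["finger_gap"],1)/' h.py; python3 -c "
from h import *
st();plan([440,-141,162],-4,40,5,0)"
```

```text
t 1.85 p [ 453.1 -140.2  200.2] rpy [-177.89  -38.98   -6.27] F [ 1.25  0.12 -0.01] gap 85.0
mm/row 8.1 deg/row 0.43
[[[-0.0068,0.0006,0.0043],[-0.0023,0.0034,-0.0062],0],[[-0.0068,0.0005,0.0043],[-0.0023,0.0034,-0.0062],0],[[-0.0068,0.0005,0.0042],[-0.0023,0.0034,-0.0062],0],[[-0.0069,0.0004,0.0042],[-0.0023,0.0034,-0.0062],0],[[-0.0069,0.0004,0.0042],[-0.0023,0.0034,-0.0062],0]]
```

>>> play_rows --deltas '[[[-0.017,0.001,0.011],[-0.006,0.009,-0.015],0],[[-0.017,0.001,0.011],[-0.006,0.009,-0.015],0],[[0,0,0],[0,0,0],0]]'

```text
time: 2.22
tool_pos: [448.7, -143.4, 197.2]
tcp_rot: [-179.9, -38.3, -3.6]
ft_force: [-0.4, 0.0, -0.5]
finger_gap: 85.3
```

```bash
python3 -c "
from h import *
import cv2
st();plan([504.4,-145.5,86],-4,40,6,0)
t=eyes.snapshot('top')[:,:,::-1];s=eyes.snapshot('side')[:,:,::-1]
a=cv2.resize(t[180:270,235:335],None,fx=4,fy=4);b=cv2.resize(s[140:260,240:340],None,fx=4,fy=4)[:480]
a=cv2.copyMakeBorder(a,0,120,0,0,cv2.BORDER_CONSTANT)
cv2.imwrite('pics/pre.png',cv2.hconcat([a,b]))
"
```

```text
t 2.23 p [ 448.7 -143.4  197.2] rpy [-179.87  -38.27   -3.64] F [-0.39  0.01 -0.48] gap 85.3
mm/row 20.7 deg/row 0.3
[[[-0.0042,-0.0002,0.0203],[-0.001,0.005,0.0008],0],[[-0.0043,-0.0002,0.0203],[-0.001,0.005,0.0008],0],[[-0.0044,-0.0002,0.0203],[-0.001,0.005,0.0008],0],[[-0.0045,-0.0002,0.0202],[-0.001,0.005,0.0008],0],[[-0.0046,-0.0003,0.0202],[-0.001,0.005,0.0008],0],[[-0.0047,-0.0003,0.0202],[-0.001,0.005,0.0008],0]]
```

View pics/pre.png

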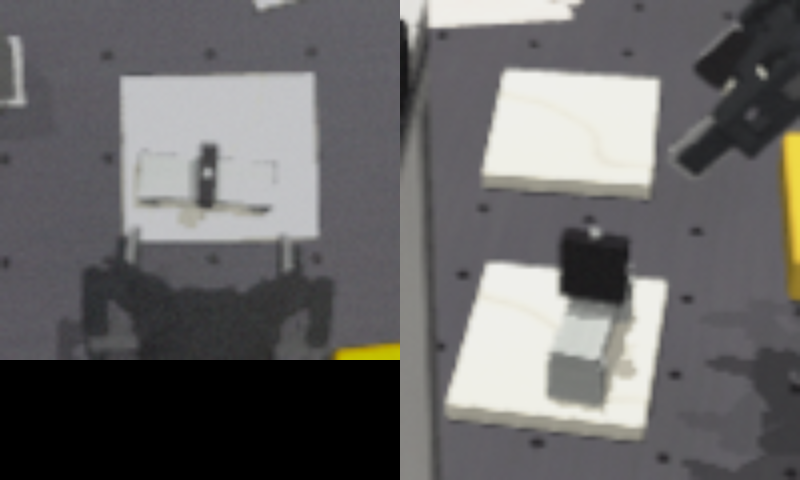

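The fingers straddle the fin centrally: pads at crop x 132 and 288, fin at 207. The side view shows the gripper above and behind the fin at the right tilt. I'll go on in.

>>> play_rows --deltas '[[[-0.004,0,0.02],[-0.001,0.005,0.001],0],[[-0.004,0,0.02],[-0.001,0.005,0.001],0],[[-0.004,0,0.02],[-0.001,0.005,0.001],0],[[-0.005,0,0.02],[-0.001,0.005,0.001],0],[[-0.004,0,0.015],[0,0.005,0],0],[[0,0,0],[0,0,0],0]]'

```text
time: 3.08
tool_pos: [493.5, -153.8, 109.6]
tcp_rot: [-179.9, -39.7, -4.6]
ft_force: [-0.5, 0.4, -0.1]
finger_gap: 85.7
```

```bash
python3 -c "
from h import *
st();plan([504.4,-145.5,86],-4,40,2,0)"
```

```text
t 3.08 p [ 493.5 -153.8  109.6] rpy [-179.91  -39.68   -4.63] F [-0.52  0.41 -0.14] gap 85.7
mm/row 13.6 deg/row 0.33
[[[-0.0036,-0.0045,0.0124],[0.0027,0.0028,-0.0042],0],[[-0.0036,-0.0045,0.0124],[0.0027,0.0028,-0.0042],0]]
```

>>> play_rows --deltas '[[[-0.004,-0.005,0.012],[0.003,0.003,-0.004],0],[[-0.003,-0.004,0.01],[0.002,0.003,-0.004],0],[[0,0,0],[0,0,0],0]]'

```text
time: 3.45
tool_pos: [503.3, -147.3, 89.8]
tcp_rot: [179.9, -40.1, -4.1]
ft_force: [-0.6, 0.7, -0.2]
finger_gap: 85.5
```

```bash
python3 -c "
from h import *
st();plan([504.4,-145.5,86],-4,40,1,0)"
```

```text
t 3.45 p [ 503.3 -147.3   89.8] rpy [179.93 -40.13  -4.13] F [-0.62  0.68 -0.23] gap 85.5
mm/row 4.3 deg/row 0.22
[[[-0.0017,-0.0018,0.0035],[0.0027,-0.0023,-0.0017],0]]
```

>>> play_rows --deltas '[[[-0.002,-0.002,0.004],[0.003,-0.002,-0.002],0],[[0,0,0],[0,0,0],0.5],[[0,0,0],[0,0,0],0.8],[[0,0,0],[0,0,0],1],[[0,0,0],[0,0,0],1],[[0,0,0],[0,0,0],1],[[0,0,0],[0,0,0],1],[[0,0,0],[0,0,0],1]]' --force 50

```text
time: 4.45
tool_pos: [505.4, -146.0, 87.4]
tcp_rot: [179.9, -40.2, -3.9]
ft_force: [-0.9, 0.6, -0.4]
finger_gap: 11.2
```

```bash
python3 -c "
from h import *
st()
s=r.sense();plan(s['tool_pos']+np.array([0,0,110]),-4,40,6,1)"
```

```text
t 4.45 p [ 505.4 -146.    87.4] rpy [179.91 -40.15  -3.91] F [-0.9   0.57 -0.36] gap 11.2
mm/row 18.3 deg/row 0.03
[[[0.0118,0.0,-0.014],[0.0001,-0.0004,0.0002],1],[[0.0118,0.0,-0.014],[0.0001,-0.0004,0.0002],1],[[0.0118,0.0,-0.014],[0.0001,-0.0004,0.0002],1],[[0.0118,0.0,-0.014],[0.0001,-0.0004,0.0002],1],[[0.0118,0.0,-0.014],[0.0001,-0.0004,0.0002],1],[[0.0118,0.0,-0.014],[0.0001,-0.0004,0.0002],1]]
```

>>> play_rows --deltas '[[[0.006,0,-0.007],[0,0,0],1],[[0.012,0,-0.014],[0,0,0],1],[[0.012,0,-0.014],[0,0,0],1],[[0.012,0,-0.014],[0,0,0],1],[[0.012,0,-0.014],[0,0,0],1],[[0.006,0,-0.007],[0,0,0],1],[[0,0,0],[0,0,0],1],[[0,0,0],[0,0,0],1]]'

```text
time: 5.45
tool_pos: [500.5, -143.0, 174.7]
tcp_rot: [-179.6, -39.2, -4.2]
ft_force: [0.3, 0.3, -5.6]
finger_gap: 11.4
```

```bash
python3 -c "
from h import *
import cv2
st();plan([490,182-87*np.sin(np.radians(4)),195],4,40,12,1)
t=eyes.snapshot('top')[:,:,::-1];s=eyes.snapshot('side')[:,:,::-1]
a=cv2.resize(t[170:270,235:335],None,fx=4,fy=4);b=cv2.resize(s[100:220,240:340],None,fx=4,fy=4)[:480]
a=cv2.copyMakeBorder(a,0,80,0,0,cv2.BORDER_CONSTANT)
cv2.imwrite('pics/lift.png',cv2.hconcat([a,b]))
"
```

```text
t 5.45 p [ 500.5 -143.   174.7] rpy [-179.63  -39.19   -4.17] F [ 0.27  0.25 -5.56] gap 11.4
mm/row 26.599999999999998 deg/row 0.67
[[[-0.0011,-0.0265,-0.0029],[0.007,0.0011,-0.0092],1],[[-0.0009,-0.0265,-0.0027],[0.007,0.0011,-0.0092],1],[[-0.0006,-0.0265,-0.0025],[0.007,0.0011,-0.0092],1],[[-0.0004,-0.0265,-0.0024],[0.007,0.0011,-0.0092],1],[[-0.0001,-0.0266,-0.0022],[0.007,0.0011,-0.0092],1],[[0.0001,-0.0266,-0.002],[0.007,0.0011,-0.0092],1],[[0.0004,-0.0266,-0.0018],[0.007,0.0011,-0.0092],1],[[0.0006,-0.0266,-0.0016],[0.007,0.0011,-0.0092],1],[[0.0009,-0.0266,-0.0014],[0.007,0.0011,-0.0092],1],[[0.0011,-0.0266,-0.0012],[0.007,0.0011,-0.0092],1],[[0.0013,-0.0266,-0.001],[0.007,0.0011,-0.0092],1],[[0.0016,-0.0266,-0.0009],[0.007,0.0011,-0.0092],1]]
```

View pics/lift.png

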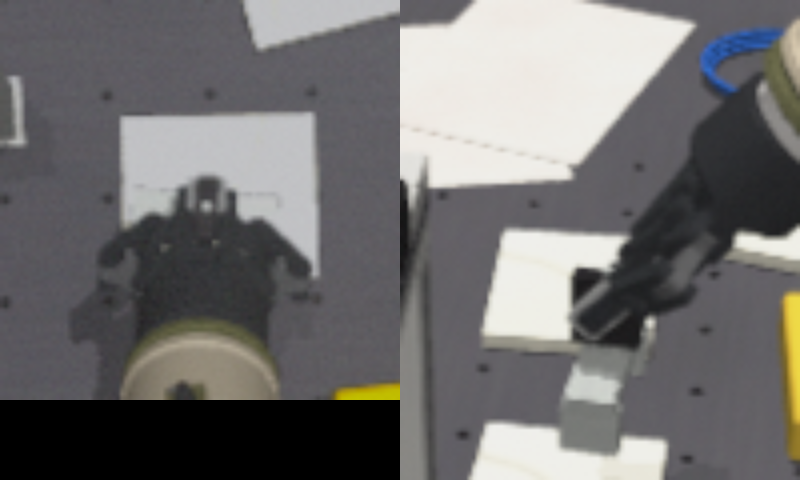

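The gauge hangs upright in the fingers, clear of the plate (side crop (600,370)), and the wrist load is 5.6 N. Now I'll carry it to a point in front of the stage.

>>> play_rows --deltas '[[[0,-0.013,-0.004],[0.004,0.001,-0.005],1],[[-0.001,-0.026,-0.003],[0.007,0.001,-0.009],1],[[-0.001,-0.027,-0.003],[0.007,0.001,-0.009],1],[[-0.001,-0.027,-0.002],[0.007,0.001,-0.009],1],[[0,-0.027,-0.002],[0.007,0.001,-0.009],1],[[0,-0.027,-0.002],[0.007,0.001,-0.009],1],[[0,-0.027,-0.002],[0.007,0.001,-0.009],1],[[0,-0.027,-0.002],[0.007,0.001,-0.009],1]]'

```text
time: 6.55
tool_pos: [491.9, 63.1, 185.8]
tcp_rot: [-179.4, -39.1, 0.5]
ft_force: [-0.2, -0.1, -5.5]
finger_gap: 11.5
```

```bash
python3 -c "
from h import *
st();plan([490,182-87*np.sin(np.radians(4)),185],4,40.2,6,1)"
```

```text
t 6.55 p [491.9  63.1 185.8] rpy [-179.38  -39.07    0.47] F [-0.24 -0.12 -5.47] gap 11.5
mm/row 18.8 deg/row 0.56
[[[-0.0002,-0.0188,0.0002],[0.0047,0.0032,-0.0079],1],[[-0.0001,-0.0188,0.0003],[0.0047,0.0032,-0.0079],1],[[0.0001,-0.0188,0.0004],[0.0047,0.0032,-0.0079],1],[[0.0002,-0.0188,0.0005],[0.0047,0.0032,-0.0079],1],[[0.0004,-0.0188,0.0006],[0.0047,0.0032,-0.0079],1],[[0.0005,-0.0188,0.0007],[0.0047,0.0032,-0.0079],1]]
```

>>> play_rows --deltas '[[[0,-0.019,0],[0.005,0.003,-0.008],1],[[0,-0.019,0],[0.005,0.003,-0.008],1],[[0,-0.019,0],[0.005,0.003,-0.008],1],[[0,-0.019,0],[0.005,0.003,-0.008],1],[[0,-0.019,0.001],[0.005,0.003,-0.008],1],[[0,-0.012,0.001],[0.003,0.003,-0.005],1],[[0,0,0],[0,0,0],1]]'

```text
time: 7.42
tool_pos: [484.4, 176.6, 177.1]
tcp_rot: [-179.7, -39.4, 4.0]
ft_force: [0.5, -0.5, -5.6]
finger_gap: 11.7
```

```bash
python3 -c "
from h import *
st();plan([560,182-17*.07,182],4,40.2,5,1)"
```

```text
t 7.42 p [484.4 176.6 177.1] rpy [-179.67  -39.4     4.  ] F [ 0.49 -0.51 -5.55] gap 11.7
mm/row 15.2 deg/row 0.17
[[[0.0123,0.0003,0.0089],[-0.0011,0.0028,-0.0],1],[[0.0123,0.0003,0.0089],[-0.0011,0.0028,-0.0],1],[[0.0123,0.0002,0.0089],[-0.0011,0.0028,-0.0],1],[[0.0122,0.0002,0.009],[-0.0011,0.0028,-0.0],1],[[0.0122,0.0002,0.009],[-0.0011,0.0028,-0.0],1]]
```

>>> play_rows --deltas '[[[0.007,0,0.004],[-0.001,0.003,0],1],[[0.013,0,0.009],[-0.001,0.003,0],1],[[0.013,0,0.009],[-0.001,0.003,0],1],[[0.013,0,0.009],[-0.001,0.003,0],1],[[0.013,0,0.009],[-0.001,0.003,0],1],[[0.006,0,0.004],[0,0,0],1]]'

```text
time: 8.18
tool_pos: [566.7, 178.5, 184.1]
tcp_rot: [-180.0, -40.2, 3.7]
ft_force: [-0.6, 0.1, -4.8]
finger_gap: 11.3
```

```bash
python3 -c "
from h import *
import cv2
st();plan([577.5,182,178],4,40.2,2,1)
t=eyes.snapshot('top')[:,:,::-1];s=eyes.snapshot('side')[:,:,::-1]
a=cv2.resize(t[170:250,120:220],None,fx=4,fy=4);b=cv2.resize(s[250:370,170:270],None,fx=4,fy=4)[:480]
a=cv2.copyMakeBorder(a,0,160,0,0,cv2.BORDER_CONSTANT)
cv2.imwrite('pics/app.png',cv2.hconcat([a,b]))
"
```

```text
t 8.18 p [566.7 178.5 184.1] rpy [-179.95  -40.23    3.71] F [-0.6   0.11 -4.84] gap 11.3
mm/row 6.4 deg/row 0.13
[[[0.0022,-0.0014,0.0059],[0.0012,-0.0002,-0.0019],1],[[0.0022,-0.0014,0.0059],[0.0012,-0.0002,-0.0019],1]]
```

View pics/app.png

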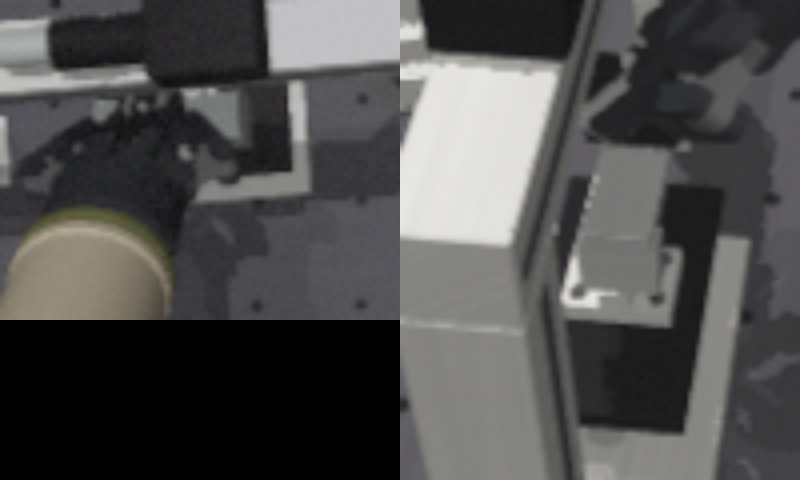

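The side view shows the gauge hanging over the mount: leg at crop (625,225), platform corners at crop (685,432) and (721,190). It is clear of the beam. I'll triangulate the platform corners to get the stage centre and height.

```bash
python3 -c "
from h import *
a,e=tri((240.9,357.6),(146,216));b,f=tri((249.8,297.1),(192.2,212.2))
print(a,e,b,f);m=(a+b)/2;u=(a-b)/np.linalg.norm(a-b);print('ctr',m+38*np.array([u[1],-u[0],0]))
# check held gauge: predicted near leg bar top corners in side view
g=Ro.from_euler('z',3.7,degrees=True).as_matrix();o=np.array([566.7,178.5,184.1-73.4])-g@[1,0,0]
for c in [(15,47,38),(-15,47,38),(17,47,30),(-17,47,0),(17,47,0)]:
  q=proj('side',o+g@c);print(c,(q-[170,250])*4+[400,0])
"
```

```text
[533.47624059 245.77447316  46.47055095] 2.7004713974395345 [543.1782567  115.92050422  51.18005301] 0.19199102853127464
ctr [576.19686742 183.6769105   48.82530198]
(15, 47, 38) [576.26545932 230.51439418]
(-15, 47, 38) [649.0510202  236.69194005]
(17, 47, 30) [572.88907429 242.50275921]
(-17, 47, 0) [657.99536411 294.39534888]
(17, 47, 0) [578.19834074 287.4755644 ]
```

>>> play_rows --deltas '[[[0.002,-0.002,0.006],[0.001,0,-0.002],1],[[0.003,-0.001,0.006],[0.001,0,-0.002],1],[[0,0,0],[0,0,0],1]]'

```text
time: 8.65
tool_pos: [577.6, 182.3, 177.1]
tcp_rot: [180.0, -40.2, 4.0]
ft_force: [0.4, -0.5, -5.6]
finger_gap: 11.1
```

```bash
python3 -c "
from h import *
st();plan([578,182.3,150],4,40.2,6,1)"
```

```text
t 8.65 p [577.6 182.3 177.1] rpy [179.96 -40.17   4.03] F [ 0.45 -0.49 -5.64] gap 11.1
mm/row 4.5 deg/row 0.01
[[[-0.0029,0.0,0.0035],[0.0001,0.0001,0.0001],1],[[-0.0029,0.0,0.0035],[0.0001,0.0001,0.0001],1],[[-0.0029,0.0,0.0035],[0.0001,0.0001,0.0001],1],[[-0.0029,0.0,0.0035],[0.0001,0.0001,0.0001],1],[[-0.0029,0.0,0.0035],[0.0001,0.0001,0.0001],1],[[-0.0029,0.0,0.0035],[0.0001,0.0001,0.0001],1]]
```

>>> play_rows --deltas '[[[-0.003,0,0.003],[0,0,0],1],[[-0.003,0,0.0035],[0,0,0],1],[[-0.003,0,0.0035],[0,0,0],1],[[-0.003,0,0.0035],[0,0,0],1],[[-0.002,0,0.002],[0,0,0],1]]'

```text
time: 9.28
tool_pos: [576.3, 182.5, 154.5]
tcp_rot: [180.0, -40.1, 4.1]
ft_force: [-0.0, -0.9, -4.1]
finger_gap: 11.4
```

>>> play_rows --deltas '[[[-0.0015,0,0.002],[0,0,0],1],[[-0.0015,0,0.002],[0,0,0],1],[[-0.0015,0,0.002],[0,0,0],1],[[-0.0015,0,0.002],[0,0,0],1]]'

```text
time: 9.78
tool_pos: [577.2, 182.6, 144.4]
tcp_rot: [180.0, -40.2, 4.1]
ft_force: [-0.6, -0.2, -4.5]
finger_gap: 11.4
```

```bash
python3 -c "
from h import *
st();plan([578,182.3,135],4,40.2,6,1)"
```

```text
t 9.78 p [577.2 182.6 144.4] rpy [179.96 -40.19   4.06] F [-0.56 -0.22 -4.5 ] gap 11.4
mm/row 1.6 deg/row 0.01
[[[-0.0009,0.0001,0.0013],[-0.0,0.0,0.0001],1],[[-0.0009,0.0001,0.0013],[-0.0,0.0,0.0001],1],[[-0.0009,0.0001,0.0013],[-0.0,0.0,0.0001],1],[[-0.0009,0.0001,0.0013],[-0.0,0.0,0.0001],1],[[-0.0009,0.0001,0.0013],[-0.0,0.0,0.0001],1],[[-0.0009,0.0001,0.0013],[-0.0,0.0,0.0001],1]]
```

>>> play_rows --deltas '[[[-0.001,0,0.0015],[0,0,0],1],[[-0.001,0,0.0015],[0,0,0],1]]'

```text
time: 10.02
tool_pos: [577.7, 182.7, 140.7]
tcp_rot: [180.0, -40.2, 4.1]
ft_force: [-0.8, 0.9, -3.1]
finger_gap: 11.1
```

>>> play_rows --deltas '[[[-0.001,0,0.0015],[0,0,0],1],[[-0.001,0,0.0015],[0,0,0],1]]'

```text
time: 10.28
tool_pos: [578.3, 182.7, 137.1]
tcp_rot: [180.0, -40.2, 4.1]
ft_force: [-0.1, -0.6, -3.0]
finger_gap: 11.5
```

>>> play_rows --deltas '[[[-0.001,0,0.001],[0,0,0],1],[[-0.001,0,0.001],[0,0,0],1]]'

```text
time: 10.52
tool_pos: [578.3, 182.7, 134.4]
tcp_rot: [180.0, -40.3, 4.1]
ft_force: [-1.0, 0.2, -3.7]
finger_gap: 11.4
```

>>> play_rows --deltas '[[[-0.001,0,0.001],[0,0,0],1],[[-0.001,0,0.001],[0,0,0],1]]'

```text
time: 10.78
tool_pos: [578.2, 182.7, 131.6]
tcp_rot: [180.0, -40.3, 4.1]
ft_force: [0.1, -0.6, -3.3]
finger_gap: 11.2
```

>>> play_rows --deltas '[[[-0.001,0,0.001],[0,0,0],1],[[-0.001,0,0.001],[0,0,0],1]]'

```text
time: 11.02
tool_pos: [578.2, 182.7, 128.9]
tcp_rot: [180.0, -40.3, 4.1]
ft_force: [0.9, -1.1, -3.4]
finger_gap: 11.4
```

>>> play_rows --deltas '[[[-0.0005,0,0.001],[0,0,0],1],[[0,0,0],[0,0,0],1]]'

```text
time: 11.28
tool_pos: [578.9, 183.0, 128.6]
tcp_rot: [180.0, -40.4, 4.1]
ft_force: [-0.6, -0.0, -3.0]
finger_gap: 11.0
```

>>> play_rows --deltas '[[[-0.001,0,0.001],[0,-0.002,0],1],[[-0.001,0,0.001],[0,0,0],1]]'

```text
time: 11.52
tool_pos: [579.3, 183.0, 126.8]
tcp_rot: [180.0, -40.3, 4.1]
ft_force: [-6.0, -2.3, 3.5]
finger_gap: 11.3
```

>>> play_rows --deltas '[[[-0.001,0,0.001],[0,0,0],1],[[0,0,0],[0,0,0],1]]'

```text
time: 11.78
tool_pos: [579.7, 183.2, 126.4]
tcp_rot: [-180.0, -40.4, 4.1]
ft_force: [-6.3, -2.2, 4.4]
finger_gap: 11.1
```

>>> play_rows --deltas '[[[-0.001,0,0.001],[0,0,0],1],[[0,0,0],[0,0,0],1]]'

```text
time: 12.02
tool_pos: [580.3, 183.4, 126.3]
tcp_rot: [-180.0, -40.5, 4.0]
ft_force: [-5.7, -1.5, 4.4]
finger_gap: 11.3
```

>>> play_rows --deltas '[[[-0.002,0,-0.001],[0,0.003,0],1],[[0,0,0],[0,0,0],1]]'

```text
time: 12.28
tool_pos: [579.7, 183.4, 128.0]
tcp_rot: [-179.9, -41.0, 4.0]
ft_force: [-2.3, -2.8, 3.0]
finger_gap: 11.2
```

```bash
python3 -c "
from h import *
import cv2
st()
s=eyes.snapshot('side')[:,:,::-1]
cv2.imwrite('pics/land.png',cv2.resize(s[275:365,180:280],None,fx=6,fy=6,interpolation=cv2.INTER_CUBIC))
g=Ro.from_euler('z',4,degrees=True).as_matrix();o=np.array([576.5,182.3,55])
for c in [(15,47,38),(-15,47,38),(17,47,30),(-17,47,0),(17,47,0),(-15,-47,38)]:
  q=proj('side',o+g@c);print(c,(q-[180,275])*6)
"
```

```text
t 12.28 p [579.7 183.4 128. ] rpy [-179.95  -40.97    4.04] F [-2.29 -2.82  3.04] gap 11.2
(15, 47, 38) [179.05628775 326.24225584]
(-15, 47, 38) [283.368798   334.92160595]
(17, 47, 30) [174.38485701 342.55220411]
(-17, 47, 0) [297.15023243 413.60094433]
(17, 47, 0) [182.62051137 403.89392206]
(-15, -47, 38) [336.25439336  81.81969843]
```

View pics/land.png

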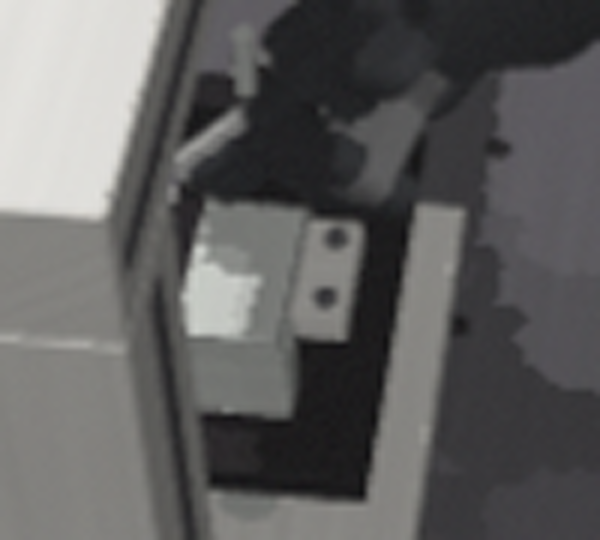

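The gauge stands astride the mount: leg sole corner at crop (293,417), platform corner at (363,497). I'll compare the leg-to-platform offset within this one view.

```bash
python3 -c "
from h import *
f=lambda p:(180+p[0]/6-.4,275+p[1]/6-.4)
g=Ro.from_euler('z',4,degrees=True).as_matrix()
for z in(50,53,55,57):
  pc=onz('side',f((363,497)),z);L=onz('side',f((293,417)),z);M=onz('side',f((350,341)),z+10)
  print(z,'platform ctr',(pc-g@[-38,65,0]).round(1),'mount ctr',(M-g@[-25,18,0]).round(1),'gauge ctr sole',(L-g@[-17,47,0]).round(1),'barcorner',(onz('side',f((288,340)),z+38)-g@[-15,47,0]).round(1))
"
```

```text
50 platform ctr [575.4 185.7  50. ] mount ctr [572.7 187.4  60. ] gauge ctr sole [579.4 179.7  50. ] barcorner [576.8 179.7  88. ]
53 platform ctr [574.8 187.5  53. ] mount ctr [572.2 189.5  63. ] gauge ctr sole [578.7 181.7  53. ] barcorner [576.1 181.7  91. ]
55 platform ctr [574.5 188.7  55. ] mount ctr [571.8 190.8  65. ] gauge ctr sole [578.3 182.9  55. ] barcorner [575.7 183.1  93. ]
57 platform ctr [574.2 190.   57. ] mount ctr [571.4 192.2  67. ] gauge ctr sole [577.9 184.2  57. ] barcorner [575.2 184.4  95. ]
```

The black sides of the platform and mount bias those corner readings, because the visible corners are the lower edges. Allowing for that, the gauge is about 3–4 mm too far in +x and about 1 mm off in y. That is within tolerance, but I'll lift slightly, move back 3 mm and set it down again.

>>> play_rows --deltas '[[[0.003,0,-0.003],[0,-0.004,0],1],[[0.003,0,-0.003],[0,-0.004,0],1],[[-0.002,-0.001,-0.001],[0,-0.003,0],1],[[-0.002,-0.001,-0.001],[0,0,0],1]]'

```text
time: 12.82
tool_pos: [573.8, 184.9, 132.8]
tcp_rot: [-180.0, -40.0, 4.0]
ft_force: [0.8, -0.4, -4.7]
finger_gap: 11.4
```

```bash
python3 -c "
from h import *
st();plan([576.5,184.2,130],4,40.2,2,1)"
```

```text
t 12.82 p [573.8 184.9 132.8] rpy [-179.95  -39.98    4.01] F [ 0.85 -0.37 -4.68] gap 11.4
mm/row 2.0 deg/row 0.11
[[[0.0001,0.0004,0.0019],[-0.0005,0.0019,0.0001],1],[[0.0001,0.0004,0.0019],[-0.0005,0.0019,0.0001],1]]
```

>>> play_rows --deltas '[[[0,0,0.002],[0,0.003,0],1],[[0,0,0.001],[0,0,0],1],[[-0.001,0,0.001],[0,0,0],1]]'

```text
time: 13.2
tool_pos: [574.8, 185.2, 127.9]
tcp_rot: [-180.0, -40.1, 4.0]
ft_force: [-4.1, -1.1, 3.2]
finger_gap: 11.3
```

>>> play_rows --deltas '[[[-0.001,0,0.0005],[0,0,0],1],[[-0.001,0,0.0005],[0,0,0],1]]'

```text
time: 13.45
tool_pos: [574.8, 185.2, 127.1]
tcp_rot: [-180.0, -40.2, 4.0]
ft_force: [-4.6, -1.6, 2.9]
finger_gap: 11.5
```

>>> play_rows --deltas '[[[0,0,0],[0,0,0],1],[[0,0,0],[0,0,0],0.7],[[0,0,0],[0,0,0],0.4],[[0,0,0],[0,0,0],0.2],[[0,0,0],[0,0,0],0.2],[[0,0,0],[0,0,0],0.2]]'

```text
time: 14.2
tool_pos: [576.0, 185.7, 128.7]
tcp_rot: [-179.9, -40.4, 4.0]
ft_force: [-0.0, -0.6, -1.0]
finger_gap: 68.1
```

```bash
python3 -c "
from h import *
st();s=r.sense();plan(s['tool_pos']+tool(4,40.2).apply([0,0,-100]),4,40.2,6,.2)"
```

```text
t 14.2 p [576.  185.7 128.7] rpy [-179.88  -40.38    4.01] F [-0.03 -0.63 -1.03] gap 68.1
mm/row 16.7 deg/row 0.04
[[[0.0001,-0.0,-0.0167],[-0.0004,-0.0005,0.0],0.2],[[0.0,-0.0,-0.0167],[-0.0004,-0.0005,0.0],0.2],[[0.0,-0.0,-0.0167],[-0.0004,-0.0005,0.0],0.2],[[0.0,-0.0,-0.0167],[-0.0004,-0.0005,0.0],0.2],[[0.0,-0.0,-0.0167],[-0.0004,-0.0005,0.0],0.2],[[0.0,-0.0,-0.0167],[-0.0004,-0.0005,0.0],0.2]]
```

>>> play_rows --deltas '[[[0,0,-0.008],[0,0,0],0.2],[[0,0,-0.016],[0,0,0],0.2],[[0,0,-0.017],[0,0,0],0.2],[[0,0,-0.017],[0,0,0],0.2],[[-0.01,0,-0.02],[0,0,0],0.2],[[-0.015,0,-0.02],[0,0,0],0.2],[[-0.015,0,-0.02],[0,0,0],0.2],[[-0.01,0,-0.01],[0,0,0],0.2]]'

```text
time: 15.2
tool_pos: [450.8, 176.7, 198.3]
tcp_rot: [-179.8, -40.4, 3.9]
ft_force: [-1.0, -0.1, 0.2]
finger_gap: 68.0
```

```bash
python3 -c "
from h import *
import cv2
st()
t=eyes.snapshot('top')[:,:,::-1];s=eyes.snapshot('side')[:,:,::-1]
a=cv2.resize(t[170:234,130:210],None,fx=5,fy=5,interpolation=cv2.INTER_CUBIC);b=cv2.resize(s[265:365,190:270],None,fx=5,fy=5,interpolation=cv2.INTER_CUBIC)
a=cv2.copyMakeBorder(a,0,180,0,0,cv2.BORDER_CONSTANT)
cv2.imwrite('pics/end.png',cv2.hconcat([a,b]))
"
```

```text
t 15.2 p [450.8 176.7 198.3] rpy [-179.77  -40.44    3.93] F [-1.   -0.09  0.18] gap 68.0
```

View pics/end.png

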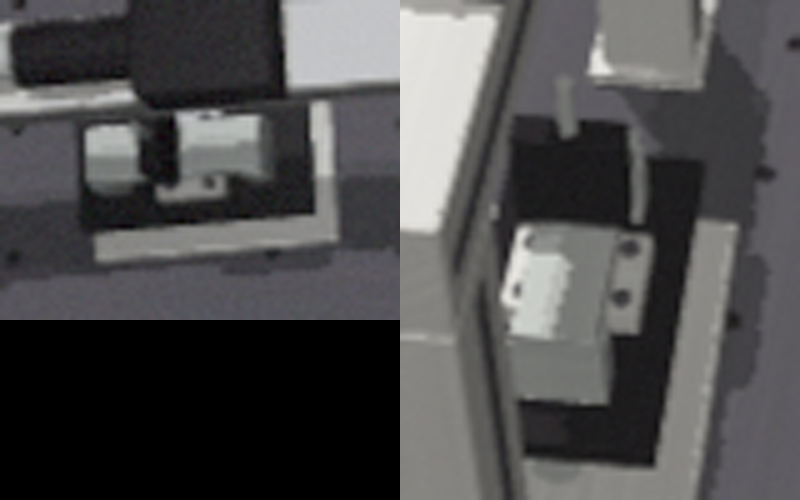

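The gauge stands free on the platform with the rod raised: side crop (567,78) to (570,138), sole corner at (608,402). In the top crop the bar spans x 85–270 over the mount flange at 155–228. I'll check its pose numerically.

```bash
python3 -c "
from h import *
f=lambda p:(190+(p[0]-400)/5-.4,265+p[1]/5-.4)
t=lambda p:(130+p[0]/5-.4,170+p[1]/5-.4)
g=Ro.from_euler('z',4,degrees=True).as_matrix()
L=onz('side',f((608,402)),55);print('sole->ctr',(L-g@[-17,47,0]).round(1))
B=onz('side',f((606,338)),93);print('bar->ctr',(B-g@[-15,47,0]).round(1))
M=onz('side',f((641,334)),55);print('mount base->ctr',(M-g@[-25,18,0]).round(1))
for z in (165,169,173): print(z,'rod top',onz('side',f((566,79)),z).round(1))
print('rod len px now',np.hypot(3,60)/5,'pred 24mm',np.linalg.norm(proj('side',[575,184,169])-proj('side',[575,184,145])))
a=onz('top',t((85,150)),93);b=onz('top',t((270,145)),93);print('top bar mid',(a+b)/2,np.linalg.norm(a-b))
a=onz('top',t((155,202)),55);b=onz('top',t((228,198)),55);print('top mount near mid',(a+b)/2)
a=onz('top',t((83,192)),55);b=onz('top',t((270,178)),55);print('leg -x foot line yaw',np.degrees(np.arctan2(*(a-b)[:2][::-1]))-90)
a=onz('side',f((606,338)),93);b=onz('side',f((620,232)),93);print('bar -x edge yaw',np.degrees(np.arctan2(*(a-b)[:2][::-1]))-90)
"
```

```text
sole->ctr [573.1 183.9  55. ]
bar->ctr [569.9 184.   93. ]
mount base->ctr [574.  183.9  55. ]
165 rod top [573.8 180.7 165. ]
169 rod top [572.7 184.1 169. ]
173 rod top [571.5 187.6 173. ]
rod len px now 12.014990636700471 pred 24mm 9.525536006189409
top bar mid [574.88561854 181.31561829  93.        ] 99.97996654596255
top mount near mid [550.91070366 182.82395893  55.        ]
leg -x foot line yaw 3.4911495325991098
bar -x edge yaw 7.308745714224671
```

The checks agree: gauge and mount centres coincide within about 2 mm, the yaw is near 4°, and the rod top fits z = 169 mm, a reading of about 20 mm. Handing in.

```bash
python3 -c "
from h import *
st();print(r.hand_in())"
```

```text
t 15.3 p [450.9 176.9 198.2] rpy [-179.76  -40.46    3.95] F [0.64 0.61 0.41] gap 68.2
the job is handed in; nothing more can be done
None
```

I moved the gauge from its setting plate to the height stage and handed the job in at 15.3 s. It was left standing astride the mount with the fingers well clear; no verdict was reported.

I gripped the fin with the tool tilted 40°, lifted the gauge, carried it in from the robot side under the beam and lowered it onto the platform. The first set-down was about 3–4 mm too far in x, so I lifted it slightly, moved it back and set it down again. The peak load on the stage was about 10 N by the wrist readings, which I sampled only at the end of each move call.

**What the last checks showed:**
- **Position:** in the side view the gauge and mount centres agree within about 1 mm; in the top view they are about 1.5 mm apart along the bridge.
- **Reading:** the rod's top fits a reading of about 20 mm if the platform is about 55 mm high, which matches where the legs made contact.
- **Squareness:** the stage is turned about 4°. I measured the gauge at 3.5° from the top view and 7.3° from a short edge in the side view. They disagree, but both are within the 12° limit.

**What disagreed:**
- The visible rod measured 12 pixels, where 24 mm should give 9.5.
- The bar's position in the side view came out about 3 mm off the sole's. I put both down to blurred edges.

I did not recheck the bystanders at the end, but every move passed well above or away from them and no unexpected force showed.

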